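# Open the stuck nut jar in the one-hand jar stand

## Robot

A 7-joint arm with a two-finger parallel gripper is mounted at the origin on a cart in front of the work surface, level with it; the furniture and walls round the work are solid. World frame = base frame: x ahead of the robot, y to its left, z up, the work surface at z = 0. Lengths are in mm, angles in rad, forces in N, time in s.
With the tool pointing down it reaches from about 400 to 875 mm from the base axis. Payload 4.4 kg.
Tool frame: the origin (TCP) lies midway between the tips of the shut fingers; the grasp point (between the pads) lies 19 mm behind it; z points along the fingers, y is the line along which they close (so a half turn about z gives the same grasp; the last joint's range is limited). The gripper opens to 85 mm and grips with 20 to 120 N. Pads are 22 mm wide; open, the fingers measure 114 mm over their backs; the gripper's body (76 mm by 85 mm) begins 54 mm behind the grasp point. The pads swing forward as they close: fully open they stand 13 mm farther back than shut.
Start: joints at [-1.321, 0.628, 0.038, 1.517, -0.027, 0.996, -0.02], TCP at [201.851, 617.879, 231.313] pointing down, gripper open.
Joint ranges: [-3.06, 3.06], [-0.37, 2.12], [-1.25, 1.32], [0.18, 2.47], [-1.1, 4.24], [0.23, 1.98], [-2.94, 2.94]. Speed limits (rad/s): [2.57, 2.57, 3.14, 3.14, 3.14, 3.14, 3.14].

## Interface

Orientations are given as [roll, pitch, yaw] about the fixed x, y, z axes, in that order (R = Rz(yaw) Ry(pitch) Rx(roll)).
In Python, from cell import ctrl, get_image, get_calibration gives the robot as it stands.
- The arm moves only by the shell command python3 -m creep 'ROWS'. ROWS is JSON, a list of rows, each an object of numbers: "dx", "dy", "dz": the shift along the world's x, y, z normalised to -1 to 1, where 1 is 0.4 m; "rx", "ry", "rz": the turn, a rotation vector about the world's x, y, z normalised to -1 to 1, where 1 is 2 pi rad; "grip": the closure, from -1 (fully open) to 1 (shut). A call has exactly 5 rows; each row is the pose to reach, as a shift and turn from the pose commanded when the call began, turning the shorter way round; what a row does not reach only later rows make up. A row lasts 1/8 s, in which the tool goes at most 62.5 mm and 10.7 degrees, less where a joint would pass 70% of its speed; a pose out of reach is approached as far as the arm can. A call with a number of a shift or a turn outside -1 to 1 is refused whole. A call with a gripper value outside its range is refused whole. The fingers move at their own pace and stop on an object; the grip force is fixed at half the most. Time passes only in rows, so rows that repeat a pose let the fingers close, or fill a call up. It gives the time, the measured TCP pose, the force, the opening and the grip force at its end, in the units of the state.
- ctrl.read_state(): the state, without advancing time (a new reading comes with each control period).
- get_image(name): name is "scene" or "top" or "wrist"; returns the picture (384x512x3 uint8, red, green, blue); there is no depth.
- get_calibration(name): a dict with "mtx" (3x3 intrinsics, pixels), "distortion" ([k1, k2, p1, p2, k3] as OpenCV has them; the pictures are not rectified), "world_from_camera" (4x4, takes a point from camera to world coordinates). Camera axes: x right, y down, z forward; pixel columns grow to the right and rows downward; lengths in mm; the calibration is good to about 2 mm. A picture is of the moment at which its call begins: read the wrist's pose just before it. get_calibration takes no time and is no camera call; for the wrist camera it gives the pose at the moment of the call.
- ctrl.finish_job(): hands the job in; it is judged then, once.
The state is a dict: "clock": time; "qpos": joint angles; "qd": joint speeds; "tau": joint torques, N m; "eef_pos": TCP position; "tool_rot": TCP orientation; "force": force on the tool from outside, world axes, zero at the start; "torque": the same for the moment, N m; "width": finger opening in mm; "gripper_force": force on a finger pad.
Only numpy, scipy, OpenCV 4.12 (cv2) and the standard library are available. Lean on these libraries where they do the work, as an engineer would, in place of code of your own. Each camera call takes 0.05 s, during which the arm holds its last target. There are 200 camera calls.

## Task

The nut jar on the jar stand is stuck shut: grip its red cap firmly, break it loose with a hard anticlockwise twist, take fresh grips to screw it off, and lay it flat and wholly on the chopping board. Do not drop the cap, do not pull the jar up out of its stand (if the cap does not come up with a light pull it is not unscrewed yet), and leave the mug, the spice jar and the garlic where they are.

Things in the scene. Friction and masses are not known exactly. Their poses are not given: they have to be found in the camera images.
- cap: Red ribbed round screw cap, 64 mm diameter, 27 mm high, 85 g. Origin: centre of its open lower rim; z up through its closed top, whose face is 27 mm above the origin. It unscrews anticlockwise seen from above, and two lugs inside it, half a turn apart, run under screw ramps on the jar's neck.
- cap_grip (a point): Point on the cap's axis, 20 mm above its lower rim, where to grip it across its sides (64 mm), at any yaw. A springy seal (some 41 N upward) and a snap lip jam the cap: about 1 to 2 N m is needed over the first 30 to 45 degrees (a 20 N grip slips, 60 N or more holds); it eases over 20 degrees more as the cap rises 2.5 mm (if held down, it springs up when let go); then it turns almost freely.
- jar: Six-sided clear glass jar with nuts, 74 mm across the flats, 85 mm over the corners, 111 mm high without its cap (neck 44 mm, its thread ramps 53 mm diameter). Loose, stands upright in the jar stand, 0.6 to 0.9 kg (6 to 9 N), nothing holds it down. Origin: centre of its underside, z up; the closed cap's lower rim is 98.5 mm above it.
- neck_rim (a point): Centre of the rim of the jar's neck, 111 mm above the jar's underside, inside the closed cap. The cap's lugs come free of the ramps 105 to 125 degrees from the start (different each time, to be felt); it then lifts straight off, clear after 15 mm. If turned on by 30 degrees more, the lugs jam against a firm stop: ease the cap back by some 8 degrees, and it lifts off.
- jar_stand: Fixed one-hand jar stand: wooden base 170 x 104 x 12 mm (x, y, z) with two V-shaped grey jaws with rubber faces, tops 52 mm above the worktop, that keep the jar from turning (about 1 mm play) but do not hold it down. Origin at the centre of the base's underside on the worktop; the jar's underside rests 12 mm above it.
- board: Fixed wooden chopping board, 200 mm along its x, 300 mm along its y, 22 mm thick; origin at the centre of its underside on the worktop.
- mug_dark: Black and cream mug, 84 x 115 mm, 91 mm high, loose bystander; origin at the centre of its underside.
- pepper_jar: Glass spice jar with black lid, 41 mm diameter, 105 mm high, loose bystander; origin at the centre of its underside.
- garlic: Garlic bulb, about 50 mm, loose bystander; origin at its underside.
There are look-alikes about, which are no part of the job. What is shaped like the jar but blue or pink is not meant.

How it is judged:
By the outcome, as a careful person would: the job done as asked, in the order asked, and still so for the second after the job is handed in, with the robot touching nothing.
It also fails if it takes over 58 s, if anything falls off the work surface, if the arm or the gripper's body presses on something with over 40 N, if the wrist force passes 120 N, or if a joint passes its speed limit or range.

## Working session

There is one attempt and no reset: what is moved stays moved. The work goes in short steps, Python scripts to look and compute and a shell command to move; the robot and the scene stay as the last step left them, time stands still between calls to the robot, and variables do not carry over. Pictures are saved under pics/ and viewed, at most 10 in all, crops included, and the job is handed in when it is done.

```bash
ls; mkdir -p pics; python3 - <<'E'
from cell import ctrl,get_image,get_calibration
import cv2
for n in ("scene","top"):
    cv2.imwrite(f"pics/{n}0.png",cv2.cvtColor(get_image(n),cv2.COLOR_RGB2BGR))
print(ctrl.read_state())
E
```

```text
pics
{'clock': 0.1, 'qpos': array([-1.32080245,  0.62926853,  0.03844229,  1.51824422, -0.02699143,
        0.99632596, -0.01999287]), 'qd': array([-0.00016008, -0.00184731,  0.00100599, -0.0031079 , -0.00055389,
       -0.00010845,  0.00218365]), 'tau': array([ 2.61329034e-03, -5.64538300e+01,  1.23037174e+00, -1.93975818e+01,
        1.13054953e-02,  5.40507637e-03, -8.10404202e-06]), 'eef_pos': array([201.66967407, 617.33664453, 230.47896931]), 'tool_rot': array([-3.13986466e+00,  2.36768150e-05,  2.82581313e+00]), 'force': array([-0.30050796, -0.01965495, -0.27253852]), 'torque': array([-0.02834372, -0.00225636,  0.01272826]), 'gripper_force': 0.0, 'width': 85.59522022991376}
```

View pics/scene0.png

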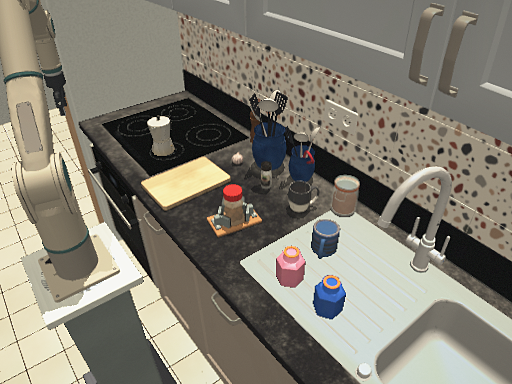

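View pics/top0.png

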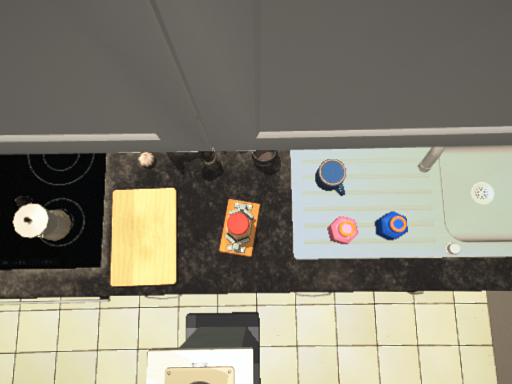

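The top view shows a red cap at (238,223) on the jar in the orange/wooden stand and the board at (144,237). In the scene view the cap is at (233,193). The pink (343,230) and blue (392,225) jars are the look-alikes. I'll confirm this in one crop and compute positions.

```bash
cat > h.py <<'E'
import numpy as np,cv2
from cell import ctrl,get_image,get_calibration
def ray(cal,p):
    u=cv2.undistortPoints(np.array([[p]],float),np.array(cal["mtx"]),np.array(cal["distortion"]))[0,0]
    T=np.array(cal["world_from_camera"]); return T[:3,3],T[:3,:3]@[u[0],u[1],1]
def onz(cal,p,z):
    o,d=ray(cal,p); return o+d*(z-o[2])/d[2]
def red(im):
    h=cv2.cvtColor(im,cv2.COLOR_RGB2HSV); m=(((h[...,0]<6)|(h[...,0]>174))&(h[...,1]>170)&(h[...,2]>90)).astype(np.uint8)
    n,l,s,c=cv2.connectedComponentsWithStats(m); i=1+np.argmax(s[1:,4]); return s[i],c[i]
E
python3 - <<'E'
from h import *
t=cv2.imread("pics/top0.png"); s=cv2.imread("pics/scene0.png")
a=cv2.resize(t[185:300,100:270],None,fx=4,fy=4,interpolation=cv2.INTER_CUBIC)[:, :]
cv2.imwrite("pics/c1.png",a)
c=get_calibration("top")
st,ce=red(t[...,::-1].copy()); print(st,ce,onz(c,ce,130))
st,cs=red(s[...,::-1].copy()); print(st,cs)
o1,d1=ray(c,ce);o2,d2=ray(get_calibration("scene"),cs)
r=np.linalg.lstsq(np.c_[d1,-d2],o2-o1,rcond=None)[0];print("tri",o1+r[0]*d1,o2+r[1]*d2)
for p in [(113,190),(176,188),(176,286),(110,286)]: print("board",onz(c,p,22))
for p in [(229,198),(260,202),(251,256),(220,251)]: print("stand",onz(c,p,12))
for p in [(147,160),(209,157),(265,157)]: print(onz(c,p,50))
print(np.array(c["world_from_camera"]).round(2))
E
```

```text
[227 213  22  22 141] [236.21985816 224.14184397] [ 515.91095671 -120.5165442   130.        ]
[223 184  19  18 277] [232.28158845 192.44765343]
tri [ 516.51533303 -120.1871819   123.67166085] [ 518.77524094 -121.50540966  123.8188812 ]
board [642.14803395 276.29470782  22.        ]
board [645.22504067  76.56723382  22.        ]
board [339.89780293  70.91262084  22.        ]
board [344.18961415 271.78323087  22.        ]
stand [611.5456461  -91.86538231  12.        ]
stand [ 596.88241679 -191.08435243   12.        ]
stand [ 426.6495732  -159.88643642   12.        ]
stand [443.74801606 -62.86679427  12.        ]
[731.55334085 163.82798654  50.        ]
[738.13467292 -31.81230205  50.        ]
[ 735.04056965 -209.24971497   50.        ]
[[-2.00000e-02 -9.90000e-01  1.70000e-01  4.00300e+02]
 [-1.00000e+00  2.00000e-02  0.00000e+00 -1.83520e+02]
 [-1.00000e-02 -1.70000e-01 -9.90000e-01  1.34054e+03]
 [ 0.00000e+00  0.00000e+00  0.00000e+00  1.00000e+00]]
```

View pics/c1.png

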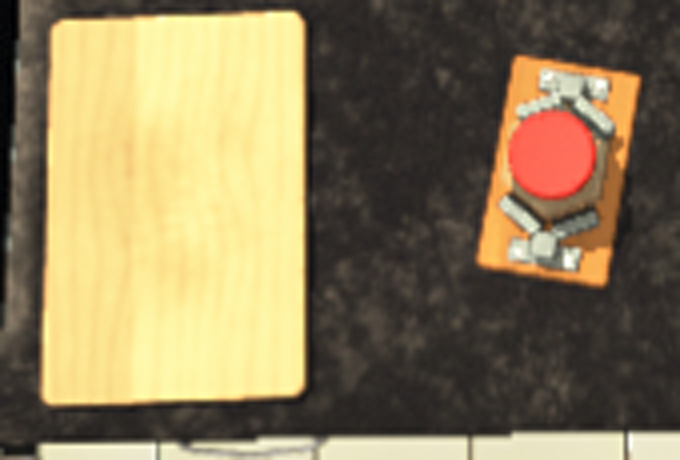

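The crop confirms it. The red cap's centre is at about (238,223) in the full top picture, on the jar between the grey jaws. The board lies to the left, centred near world (493,174). I'm moving towards the jar.

```bash
python3 -m creep '[{"dx":0.05,"dy":-0.12,"dz":0.0,"rz":-0.02,"grip":-1},{"dx":0.1,"dy":-0.24,"rz":-0.04,"grip":-1},{"dx":0.15,"dy":-0.36,"rz":-0.06,"grip":-1},{"dx":0.2,"dy":-0.48,"rz":-0.08,"grip":-1},{"dx":0.25,"dy":-0.6,"rz":-0.1,"grip":-1}]'; python3 -c "
from h import *
print(ctrl.read_state()['qpos'].round(2)); print(onz(get_calibration('top'),(237.6,222.9),137.5))"
```

```text
[-1.32  0.63  0.04  1.52 -0.03  1.   -0.02]
[ 518.70097409 -124.90232759  137.5       ]$[0]: bad value
```

```bash
python3 -m creep '[{"dx":0.05,"dy":-0.12,"dz":0,"rx":0,"ry":0,"rz":-0.02,"grip":-1},{"dx":0.1,"dy":-0.24,"dz":0,"rx":0,"ry":0,"rz":-0.04,"grip":-1},{"dx":0.15,"dy":-0.36,"dz":0,"rx":0,"ry":0,"rz":-0.06,"grip":-1},{"dx":0.2,"dy":-0.48,"dz":0,"rx":0,"ry":0,"rz":-0.08,"grip":-1},{"dx":0.25,"dy":-0.6,"dz":0,"rx":0,"ry":0,"rz":-0.1,"grip":-1}]'; python3 -c "
from h import *
print(ctrl.read_state()['qpos'].round(2))"
```

```text
clock: 0.72
eef_pos: [302.2, 376.1, 231.2]
tool_rot: [-3.141, 0.0, 2.193]
force: [0.7, 0.4, 0.0]
width: 85.3
gripper_force: 0.0
[-1.11  0.4   0.22  1.98 -0.12  0.78 -0.2 ]
```

```bash
python3 -m creep '[{"dx":0.054,"dy":-0.125,"dz":0,"rx":0,"ry":0,"rz":-0.02,"grip":-1},{"dx":0.108,"dy":-0.25,"dz":0,"rx":0,"ry":0,"rz":-0.04,"grip":-1},{"dx":0.162,"dy":-0.375,"dz":0,"rx":0,"ry":0,"rz":-0.06,"grip":-1},{"dx":0.216,"dy":-0.5,"dz":0,"rx":0,"ry":0,"rz":-0.08,"grip":-1},{"dx":0.27,"dy":-0.625,"dz":0,"rx":0,"ry":0,"rz":-0.1,"grip":-1}]';  python3 -m creep '[{"dx":0.054,"dy":-0.125,"dz":0,"rx":0,"ry":0,"rz":-0.02,"grip":-1},{"dx":0.108,"dy":-0.25,"dz":0,"rx":0,"ry":0,"rz":-0.04,"grip":-1},{"dx":0.162,"dy":-0.375,"dz":0,"rx":0,"ry":0,"rz":-0.06,"grip":-1},{"dx":0.216,"dy":-0.5,"dz":0,"rx":0,"ry":0,"rz":-0.08,"grip":-1},{"dx":0.27,"dy":-0.625,"dz":0,"rx":0,"ry":0,"rz":-0.1,"grip":-1}]'; python3 - <<'E'
from h import *
print(ctrl.read_state()['qpos'].round(2))
c=get_calibration("wrist"); im=get_image("wrist"); print(ctrl.read_state()['eef_pos'])
cv2.imwrite("pics/w1.png",im[...,::-1]); st,ce=red(im); print(st,ce); print(onz(c,ce,137.5), onz(c,(st[0]+st[2]/2,st[1]+st[3]/2),137.5))
E
```

```text
clock: 1.35
eef_pos: [410.2, 126.3, 231.3]
tool_rot: [3.141, -0.0, 1.565]
force: [1.2, 0.2, -0.2]
width: 85.0
gripper_force: 0.0
clock: 1.98
eef_pos: [518.3, -123.5, 231.1]
tool_rot: [-3.141, -0.0, 0.937]
force: [1.0, 0.2, -0.3]
width: 85.6
gripper_force: 0.0
[-0.22  0.52  0.6   1.86 -0.38  0.88 -0.07]
[ 520.79008362 -132.5735719   231.97882055]
[ 215  156   71   73 3922] [250.1445691  192.49515553]
[ 518.77762928 -122.85811458  137.5       ] [ 519.02817219 -123.04777321  137.5       ]
```

View pics/w1.png

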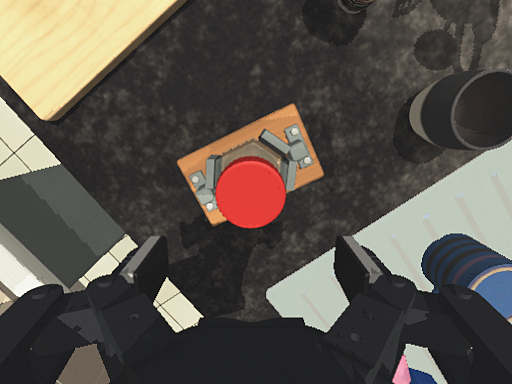

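The picture shows the red cap at (250,192) between the jaws, with the open fingers at the lower left and right. The arm was still settling, so I'll measure again at rest.

```bash
python3 -m creep '[{"dx":0,"dy":0,"dz":0,"rx":0,"ry":0,"rz":0,"grip":-1},{"dx":0,"dy":0,"dz":0,"rx":0,"ry":0,"rz":0,"grip":-1},{"dx":0,"dy":0,"dz":0,"rx":0,"ry":0,"rz":-0.02,"grip":-1},{"dx":0,"dy":0,"dz":0,"rx":0,"ry":0,"rz":-0.04,"grip":-1},{"dx":0,"dy":0,"dz":0,"rx":0,"ry":0,"rz":-0.05,"grip":-1}]'; python3 - <<'E'
from h import *
for k in range(3):
    im=get_image("wrist")
print(ctrl.read_state()['qpos'].round(2),ctrl.read_state()['eef_pos'])
c=get_calibration("wrist"); im=get_image("wrist")
h=cv2.cvtColor(im,cv2.COLOR_RGB2HSV); m=(((h[...,0]<6)|(h[...,0]>174))&(h[...,1]>150)&(h[...,2]>60)).astype(np.uint8)
st,ce=red(im); print(st,ce)
# brightness profile to split top face from the side
x,y,w,hh=st[:4]; print(im[y-3:y+14,int(ce[0]),0], im[int(ce[1]),x-3:x+8,0], im[int(ce[1]),x+w-8:x+w+3,0],im[y+hh-8:y+hh+3,int(ce[0]),0])
o=get_calibration("wrist")['world_from_camera']; print(np.array(o)[:3,3])
print(onz(c,ce,137.5), onz(c,(st[0]+st[2]/2,st[1]+st[3]/2),137.5))
E
```

```text
clock: 2.65
eef_pos: [517.5, -119.9, 231.2]
tool_rot: [-3.14, -0.0, 0.627]
force: [0.4, -0.4, -0.2]
width: 85.7
gripper_force: 0.0
[-0.28  0.54  0.69  1.86 -0.44  0.9  -0.32] [ 517.63226247 -120.35612751  231.23302178]
[ 219  158   71   72 3905] [253.93239437 193.93879641]
[129 131 128 136 141 139 133 173 242 245 238 232 227 227 228 228 228] [147 148 127 177 228 230 228 228 228 228 228] [228 227 228 228 228 233 220 143 103 107  73] [238 244 245 244 245 246 255 208   4  28  32]
[572.95715025 -81.20804721 375.15762898]
[ 519.40252595 -123.30136914  137.5       ] [ 519.65347846 -123.74083012  137.5       ]
```

```bash
python3 -m creep '[{"dx":0.0014,"dy":-0.006,"dz":-0.05,"rx":0,"ry":0,"rz":0,"grip":-1},{"dx":0.0014,"dy":-0.006,"dz":-0.1,"rx":0,"ry":0,"rz":0,"grip":-1},{"dx":0.0014,"dy":-0.006,"dz":-0.15,"rx":0,"ry":0,"rz":0,"grip":-1},{"dx":0.0014,"dy":-0.006,"dz":-0.17,"rx":0,"ry":0,"rz":0,"grip":-1},{"dx":0.0014,"dy":-0.006,"dz":-0.17,"rx":0,"ry":0,"rz":0,"grip":-1}]'; python3 - <<'E'
from h import *
print(ctrl.read_state()['eef_pos'])
im=get_image("wrist");c=get_calibration("wrist");print(ctrl.read_state()['eef_pos'])
cv2.imwrite("pics/w2.png",im[...,::-1]); st,ce=red(im); print(st,ce,onz(c,ce,137.5))
E
```

```text
clock: 3.48
eef_pos: [518.2, -124.3, 163.2]
tool_rot: [-3.141, 0.0, 0.627]
force: [0.3, 0.1, -0.1]
width: 85.0
gripper_force: 0.0
[ 518.23464985 -124.25648082  163.17008563]
[ 518.59803151 -124.53967732  163.66635818]
[ 201  170   97   97 7221] [249.46157042 218.71541338] [ 520.42523106 -123.01659008  137.5       ]
```

View pics/w2.png

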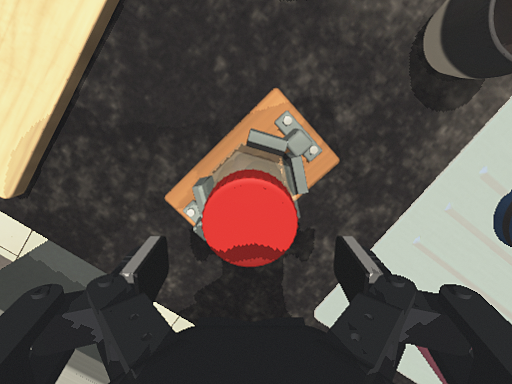

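The cap's top face is centred near (250,222), midway between the fingers. I'm going down and gripping.

```bash
python3 -m creep '[{"dx":0,"dy":0,"dz":-0.04,"rx":0,"ry":0,"rz":0,"grip":-1},{"dx":0,"dy":0,"dz":-0.08,"rx":0,"ry":0,"rz":0,"grip":-1},{"dx":0,"dy":0,"dz":-0.11,"rx":0,"ry":0,"rz":0,"grip":-1},{"dx":0,"dy":0,"dz":-0.135,"rx":0,"ry":0,"rz":0,"grip":-1},{"dx":0,"dy":0,"dz":-0.145,"rx":0,"ry":0,"rz":0,"grip":-1}]'; python3 -m creep '[{"dx":0,"dy":0,"dz":0,"rx":0,"ry":0,"rz":0,"grip":-1},{"dx":0,"dy":0,"dz":0,"rx":0,"ry":0,"rz":0,"grip":1},{"dx":0,"dy":0,"dz":0,"rx":0,"ry":0,"rz":0,"grip":1},{"dx":0,"dy":0,"dz":0,"rx":0,"ry":0,"rz":0,"grip":1},{"dx":0,"dy":0,"dz":0,"rx":0,"ry":0,"rz":0,"grip":1}]'; python3 - <<'E'
from h import *
im=get_image("wrist");s=ctrl.read_state();print(s['torque'],s['gripper_force'],s['width'],s['force'])
cv2.imwrite("pics/w3.png",im[...,::-1])
E
```

```text
clock: 4.15
eef_pos: [518.1, -124.5, 104.5]
tool_rot: [-3.141, 0.001, 0.627]
force: [0.4, -0.2, 1.0]
width: 85.3
gripper_force: 0.0
clock: 4.78
eef_pos: [518.4, -124.1, 106.0]
tool_rot: [-3.141, -0.001, 0.627]
force: [-1.9, 1.9, 6.0]
width: 62.0
gripper_force: 64.0
[0.26196087 0.28751528 0.01020677] 64.00020608038176 62.05168455859112 [-1.29648324  2.42219711  5.41448727]
```

View pics/w3.png

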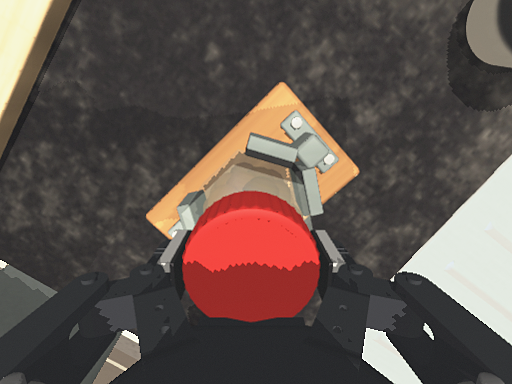

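The cap is gripped squarely at 64 N, with the pads on both sides of it. I'm twisting it loose.

```bash
python3 -m creep '[{"dx":0,"dy":0,"dz":0,"rx":0,"ry":0,"rz":0.015,"grip":1},{"dx":0,"dy":0,"dz":0,"rx":0,"ry":0,"rz":0.03,"grip":1},{"dx":0,"dy":0,"dz":0,"rx":0,"ry":0,"rz":0.05,"grip":1},{"dx":0,"dy":0,"dz":0,"rx":0,"ry":0,"rz":0.07,"grip":1},{"dx":0,"dy":0,"dz":0,"rx":0,"ry":0,"rz":0.08,"grip":1}]'; python3 -c "
from h import *
s=ctrl.read_state();print(s['torque'],s['qpos'])"
```

```text
clock: 5.45
eef_pos: [518.3, -124.1, 105.5]
tool_rot: [-3.141, -0.001, 1.13]
force: [-0.3, 2.2, -4.0]
width: 62.2
gripper_force: 65.8
[ 0.2001155  -0.15020032 -0.32772281] [-0.07273758  0.68073558  0.39281518  1.96500985 -0.4556247   0.58240909
  0.18605936]
```

```bash
python3 -m creep '[{"dx":0,"dy":0,"dz":-0.0025,"rx":0,"ry":0,"rz":0.02,"grip":1},{"dx":0,"dy":0,"dz":-0.0025,"rx":0,"ry":0,"rz":0.04,"grip":1},{"dx":0,"dy":0,"dz":-0.0025,"rx":0,"ry":0,"rz":0.06,"grip":1},{"dx":0,"dy":0,"dz":-0.0025,"rx":0,"ry":0,"rz":0.08,"grip":1},{"dx":0,"dy":0,"dz":-0.0025,"rx":0,"ry":0,"rz":0.1,"grip":1}]'; python3 -c "
from h import *
s=ctrl.read_state();print(s['torque'],s['qpos'])"
```

```text
clock: 6.08
eef_pos: [519.1, -123.7, 107.7]
tool_rot: [3.139, -0.002, 1.76]
force: [-7.0, 6.0, 32.6]
width: 61.6
gripper_force: 68.8
[ 1.02734944  1.45696776 -0.42096342] [ 0.0390566   0.65261753  0.21805335  1.96045322 -0.25801729  0.55270634
  0.62299874]
```

The upward push of 33 N shows the seal has broken loose after about 65° of turn. I'll ease up, release, turn back and take a fresh grip.

```bash
python3 -m creep '[{"dx":0,"dy":0,"dz":0.003,"rx":0,"ry":0,"rz":0,"grip":1},{"dx":0,"dy":0,"dz":0.005,"rx":0,"ry":0,"rz":0,"grip":1},{"dx":0,"dy":0,"dz":0.005,"rx":0,"ry":0,"rz":0,"grip":-1},{"dx":0,"dy":0,"dz":0.005,"rx":0,"ry":0,"rz":0,"grip":-1},{"dx":0,"dy":0,"dz":0.005,"rx":0,"ry":0,"rz":0,"grip":-1}]';python3 -m creep '[{"dx":-0.001,"dy":0,"dz":0.001,"rx":0,"ry":0,"rz":-0.025,"grip":-1},{"dx":-0.001,"dy":0,"dz":0.001,"rx":0,"ry":0,"rz":-0.05,"grip":-1},{"dx":-0.001,"dy":0,"dz":0.001,"rx":0,"ry":0,"rz":-0.075,"grip":-1},{"dx":-0.001,"dy":0,"dz":0.001,"rx":0,"ry":0,"rz":-0.1,"grip":-1},{"dx":-0.001,"dy":0,"dz":0.001,"rx":0,"ry":0,"rz":-0.125,"grip":-1}]'
python3 -m creep '[{"dx":0,"dy":0,"dz":0,"rx":0,"ry":0,"rz":-0.025,"grip":-1},{"dx":0,"dy":0,"dz":0,"rx":0,"ry":0,"rz":-0.05,"grip":-1},{"dx":0,"dy":0,"dz":0,"rx":0,"ry":0,"rz":-0.055,"grip":-1},{"dx":0,"dy":0,"dz":0,"rx":0,"ry":0,"rz":-0.055,"grip":-1},{"dx":0,"dy":0,"dz":0,"rx":0,"ry":0,"rz":-0.055,"grip":-1}]'
python3 -m creep '[{"dx":0,"dy":0,"dz":0,"rx":0,"ry":0,"rz":0,"grip":1},{"dx":0,"dy":0,"dz":0,"rx":0,"ry":0,"rz":0,"grip":1},{"dx":0,"dy":0,"dz":0,"rx":0,"ry":0,"rz":0,"grip":1},{"dx":0,"dy":0,"dz":0,"rx":0,"ry":0,"rz":0,"grip":1},{"dx":0,"dy":0,"dz":0,"rx":0,"ry":0,"rz":0,"grip":1}]'
```

```text
clock: 6.7
eef_pos: [518.4, -124.7, 106.1]
tool_rot: [-3.141, 0.0, 1.757]
force: [-0.3, 0.0, -0.0]
width: 84.9
gripper_force: 0.0
clock: 7.32
eef_pos: [517.9, -124.6, 106.5]
tool_rot: [-3.141, 0.0, 0.967]
force: [-0.1, 0.7, 0.8]
width: 85.6
gripper_force: 0.0
clock: 7.95
eef_pos: [518.0, -124.6, 106.7]
tool_rot: [-3.142, -0.0, 0.628]
force: [0.6, 0.2, 0.4]
width: 85.3
gripper_force: 0.0
clock: 8.57
eef_pos: [518.0, -124.5, 107.3]
tool_rot: [-3.141, -0.001, 0.627]
force: [-0.8, 0.7, 5.8]
width: 62.4
gripper_force: 64.0
```

```bash
python3 -m creep '[{"dx":0,"dy":0,"dz":0,"rx":0,"ry":0,"rz":0.025,"grip":1},{"dx":0,"dy":0,"dz":0,"rx":0,"ry":0,"rz":0.05,"grip":1},{"dx":0,"dy":0,"dz":0,"rx":0,"ry":0,"rz":0.075,"grip":1},{"dx":0,"dy":0,"dz":0,"rx":0,"ry":0,"rz":0.1,"grip":1},{"dx":0,"dy":0,"dz":0,"rx":0,"ry":0,"rz":0.1,"grip":1}]'; python3 -c "
from h import *
s=ctrl.read_state();print(s['torque'],s['qpos'])"
```

```text
clock: 9.2
eef_pos: [518.4, -124.8, 107.3]
tool_rot: [3.14, -0.001, 1.253]
force: [-0.0, 0.7, 5.7]
width: 62.4
gripper_force: 65.0
[0.14170461 0.15001927 0.00066556] [-0.05274547  0.67229759  0.36230316  1.96370188 -0.41785131  0.5771933
  0.27413781]
```

```bash
python3 -m creep '[{"dx":0,"dy":0,"dz":0,"rx":0,"ry":0,"rz":0.015,"grip":1},{"dx":0,"dy":0,"dz":0,"rx":0,"ry":0,"rz":0.03,"grip":1},{"dx":0,"dy":0,"dz":0.0015,"rx":0,"ry":0,"rz":0.03,"grip":1},{"dx":0,"dy":0,"dz":0.0022,"rx":0,"ry":0,"rz":0.03,"grip":1},{"dx":0,"dy":0,"dz":0.0022,"rx":0,"ry":0,"rz":0.03,"grip":1}]'; python3 -c "
from h import *
s=ctrl.read_state();print(s['torque'],s['force'])"
```

```text
clock: 9.82
eef_pos: [517.7, -124.5, 107.3]
tool_rot: [-3.141, 0.0, 1.442]
force: [-0.9, -0.8, -0.9]
width: 62.2
gripper_force: 65.3
[ 0.00899328  0.0387984  -0.00062968] [-0.91436559 -0.78413097 -0.9162511 ]
```

```bash
python3 -m creep '[{"dx":0,"dy":0,"dz":0.0005,"rx":0,"ry":0,"rz":0,"grip":1},{"dx":0,"dy":0,"dz":0.001,"rx":0,"ry":0,"rz":0,"grip":1},{"dx":0,"dy":0,"dz":0.001,"rx":0,"ry":0,"rz":0,"grip":1},{"dx":0,"dy":0,"dz":0.001,"rx":0,"ry":0,"rz":0,"grip":1},{"dx":0,"dy":0,"dz":0.001,"rx":0,"ry":0,"rz":0,"grip":1}]'; python3 -m creep '[{"dx":0,"dy":0,"dz":0.0005,"rx":0,"ry":0,"rz":0,"grip":1},{"dx":0,"dy":0,"dz":0.001,"rx":0,"ry":0,"rz":0,"grip":1},{"dx":0,"dy":0,"dz":0.001,"rx":0,"ry":0,"rz":0,"grip":1},{"dx":0,"dy":0,"dz":0.001,"rx":0,"ry":0,"rz":0,"grip":1},{"dx":0,"dy":0,"dz":0.001,"rx":0,"ry":0,"rz":0,"grip":1}]'
```

```text
clock: 10.45
eef_pos: [518.0, -124.5, 108.0]
tool_rot: [-3.142, -0.0, 1.443]
force: [-0.9, 0.7, -1.2]
width: 62.2
gripper_force: 65.3
clock: 11.08
eef_pos: [518.0, -124.5, 108.4]
tool_rot: [-3.142, -0.0, 1.443]
force: [-0.2, 0.6, -0.6]
width: 62.3
gripper_force: 65.3
```

```bash
python3 -m creep '[{"dx":0,"dy":0,"dz":0.0005,"rx":0,"ry":0,"rz":0,"grip":1},{"dx":0,"dy":0,"dz":0.001,"rx":0,"ry":0,"rz":0,"grip":1},{"dx":0,"dy":0,"dz":0.001,"rx":0,"ry":0,"rz":0,"grip":1},{"dx":0,"dy":0,"dz":0.001,"rx":0,"ry":0,"rz":0,"grip":1},{"dx":0,"dy":0,"dz":0.001,"rx":0,"ry":0,"rz":0,"grip":1}]'; python3 -c "
from h import *
s=ctrl.read_state();print(s['force'])"
```

```text
clock: 11.7
eef_pos: [518.0, -124.5, 108.8]
tool_rot: [-3.142, -0.0, 1.444]
force: [-0.1, 0.1, -1.2]
width: 62.4
gripper_force: 65.3
[-0.12316025  0.08941889 -1.19625814]
```

```bash
python3 -m creep '[{"dx":0,"dy":0,"dz":0.0005,"rx":0,"ry":0,"rz":0,"grip":1},{"dx":0,"dy":0,"dz":0.001,"rx":0,"ry":0,"rz":0,"grip":1},{"dx":0,"dy":0,"dz":0.001,"rx":0,"ry":0,"rz":0,"grip":1},{"dx":0,"dy":0,"dz":0.001,"rx":0,"ry":0,"rz":0,"grip":1},{"dx":0,"dy":0,"dz":0.001,"rx":0,"ry":0,"rz":0,"grip":1}]'; python3 -c "
from h import *
s=ctrl.read_state();print(s['force'])"
```

```text
clock: 12.32
eef_pos: [518.0, -124.5, 109.1]
tool_rot: [-3.141, -0.0, 1.443]
force: [-0.3, -0.2, -1.6]
width: 62.3
gripper_force: 65.6
[-0.30764201 -0.20372182 -1.60180289]
```

```bash
python3 -m creep '[{"dx":0,"dy":0,"dz":0.0005,"rx":0,"ry":0,"rz":0,"grip":1},{"dx":0,"dy":0,"dz":0.001,"rx":0,"ry":0,"rz":0,"grip":1},{"dx":0,"dy":0,"dz":0.0015,"rx":0,"ry":0,"rz":0,"grip":1},{"dx":0,"dy":0,"dz":0.0015,"rx":0,"ry":0,"rz":0,"grip":1},{"dx":0,"dy":0,"dz":0.0015,"rx":0,"ry":0,"rz":0,"grip":1}]'; python3 -c "
from h import *
s=ctrl.read_state();print(s['force'])"
```

```text
clock: 12.95
eef_pos: [517.9, -124.4, 109.5]
tool_rot: [-3.141, -0.0, 1.444]
force: [2.1, -0.4, -8.4]
width: 62.2
gripper_force: 67.3
[ 2.14094921 -0.374589   -8.40569971]
```

```bash
python3 -m creep '[{"dx":0,"dy":0,"dz":0.0005,"rx":0,"ry":0,"rz":0,"grip":1},{"dx":0,"dy":0,"dz":0.001,"rx":0,"ry":0,"rz":0,"grip":1},{"dx":0,"dy":0,"dz":0.0015,"rx":0,"ry":0,"rz":0,"grip":1},{"dx":0,"dy":0,"dz":0.0015,"rx":0,"ry":0,"rz":0,"grip":1},{"dx":0,"dy":0,"dz":0.0015,"rx":0,"ry":0,"rz":0,"grip":1}]'; python3 -c "
from h import *
s=ctrl.read_state();print(s['force'])"
```

```text
clock: 13.58
eef_pos: [517.8, -124.5, 110.4]
tool_rot: [-3.141, -0.0, 1.443]
force: [0.4, 0.0, -9.8]
width: 61.9
gripper_force: 67.8
[ 0.35018764  0.03392223 -9.78664358]
```

The force went to -9.8 N, so the lugs are still caught and the cap is not free yet. I'm lowering at once, then turning on.

```bash
python3 -m creep '[{"dx":0,"dy":0,"dz":-0.0025,"rx":0,"ry":0,"rz":0,"grip":1},{"dx":0,"dy":0,"dz":-0.0045,"rx":0,"ry":0,"rz":0,"grip":1},{"dx":0,"dy":0,"dz":-0.0045,"rx":0,"ry":0,"rz":0,"grip":1},{"dx":0,"dy":0,"dz":-0.0045,"rx":0,"ry":0,"rz":0.008,"grip":1},{"dx":0,"dy":0,"dz":-0.0045,"rx":0,"ry":0,"rz":0.017,"grip":1}]'; python3 -c "
from h import *
s=ctrl.read_state();print(s['force'],s['torque'])"
```

```text
clock: 14.2
eef_pos: [518.6, -124.7, 109.1]
tool_rot: [3.14, 0.0, 1.554]
force: [-0.6, 0.5, -1.2]
width: 62.3
gripper_force: 68.2
[-0.57376783  0.50067885 -1.16741326] [0.05692418 0.05967079 0.02600933]
```

```bash
python3 -m creep '[{"dx":0,"dy":0,"dz":0.0005,"rx":0,"ry":0,"rz":0,"grip":1},{"dx":0,"dy":0,"dz":0.001,"rx":0,"ry":0,"rz":0,"grip":1},{"dx":0,"dy":0,"dz":0.0015,"rx":0,"ry":0,"rz":0,"grip":1},{"dx":0,"dy":0,"dz":0.002,"rx":0,"ry":0,"rz":0,"grip":1},{"dx":0,"dy":0,"dz":0.002,"rx":0,"ry":0,"rz":0,"grip":1}]'; python3 -c "
from h import *
s=ctrl.read_state();print(s['force'])"
```

```text
clock: 14.82
eef_pos: [518.1, -124.6, 109.4]
tool_rot: [3.141, 0.0, 1.55]
force: [-0.3, -0.2, -0.8]
width: 62.1
gripper_force: 68.2
[-0.27455584 -0.17658541 -0.83080477]
```

```bash
python3 -m creep '[{"dx":0,"dy":0,"dz":0.0005,"rx":0,"ry":0,"rz":0,"grip":1},{"dx":0,"dy":0,"dz":0.001,"rx":0,"ry":0,"rz":0,"grip":1},{"dx":0,"dy":0,"dz":0.001,"rx":0,"ry":0,"rz":0,"grip":1},{"dx":0,"dy":0,"dz":0.001,"rx":0,"ry":0,"rz":0,"grip":1},{"dx":0,"dy":0,"dz":0.001,"rx":0,"ry":0,"rz":0,"grip":1}]'; python3 -c "
from h import *
s=ctrl.read_state();print(s['force'])"
```

```text
clock: 15.45
eef_pos: [518.0, -124.5, 109.7]
tool_rot: [-3.142, -0.0, 1.55]
force: [0.5, 0.4, -3.5]
width: 62.1
gripper_force: 68.2
[ 0.50147873  0.41463061 -3.48165152]
```

```bash
python3 -m creep '[{"dx":0,"dy":0,"dz":-0.002,"rx":0,"ry":0,"rz":0,"grip":1},{"dx":0,"dy":0,"dz":-0.002,"rx":0,"ry":0,"rz":0.009,"grip":1},{"dx":0,"dy":0,"dz":-0.002,"rx":0,"ry":0,"rz":0.018,"grip":1},{"dx":0,"dy":0,"dz":0,"rx":0,"ry":0,"rz":0.018,"grip":1},{"dx":0,"dy":0,"dz":0,"rx":0,"ry":0,"rz":0.018,"grip":1}]'; python3 -c "
from h import *
s=ctrl.read_state();print(s['force'],s['torque'])"
```

```text
clock: 16.08
eef_pos: [518.0, -124.6, 109.9]
tool_rot: [3.141, 0.0, 1.662]
force: [-0.4, -0.2, -0.3]
width: 62.3
gripper_force: 68.2
[-0.36992077 -0.16138877 -0.28978133] [ 0.00109051 -0.01785611 -0.04564728]
```

```bash
python3 -m creep '[{"dx":0,"dy":0,"dz":0.0005,"rx":0,"ry":0,"rz":0,"grip":1},{"dx":0,"dy":0,"dz":0.001,"rx":0,"ry":0,"rz":0,"grip":1},{"dx":0,"dy":0,"dz":0.001,"rx":0,"ry":0,"rz":0,"grip":1},{"dx":0,"dy":0,"dz":0.001,"rx":0,"ry":0,"rz":0,"grip":1},{"dx":0,"dy":0,"dz":0.001,"rx":0,"ry":0,"rz":0,"grip":1}]'; python3 -c "
from h import *
s=ctrl.read_state();print(s['force'])"
```

```text
clock: 16.7
eef_pos: [518.0, -124.5, 110.2]
tool_rot: [-3.142, -0.0, 1.663]
force: [-0.1, -1.3, -0.7]
width: 62.2
gripper_force: 68.2
[-0.14305285 -1.3004006  -0.65957272]
```

```bash
python3 -m creep '[{"dx":0,"dy":0,"dz":0.0005,"rx":0,"ry":0,"rz":0,"grip":1},{"dx":0,"dy":0,"dz":0.001,"rx":0,"ry":0,"rz":0,"grip":1},{"dx":0,"dy":0,"dz":0.001,"rx":0,"ry":0,"rz":0,"grip":1},{"dx":0,"dy":0,"dz":0.001,"rx":0,"ry":0,"rz":0,"grip":1},{"dx":0,"dy":0,"dz":0.001,"rx":0,"ry":0,"rz":0,"grip":1}]'; python3 -c "
from h import *
s=ctrl.read_state();print(s['force'])"
```

```text
clock: 17.32
eef_pos: [518.0, -124.5, 110.6]
tool_rot: [-3.142, -0.0, 1.663]
force: [0.6, -0.5, -0.5]
width: 61.9
gripper_force: 68.2
[ 0.57718028 -0.52296204 -0.47087666]
```

```bash
python3 -m creep '[{"dx":0,"dy":0,"dz":0.0005,"rx":0,"ry":0,"rz":0,"grip":1},{"dx":0,"dy":0,"dz":0.001,"rx":0,"ry":0,"rz":0,"grip":1},{"dx":0,"dy":0,"dz":0.0015,"rx":0,"ry":0,"rz":0,"grip":1},{"dx":0,"dy":0,"dz":0.0015,"rx":0,"ry":0,"rz":0,"grip":1},{"dx":0,"dy":0,"dz":0.0015,"rx":0,"ry":0,"rz":0,"grip":1}]'; python3 -c "
from h import *
s=ctrl.read_state();print(s['force'])"
```

```text
clock: 17.95
eef_pos: [518.0, -124.5, 111.2]
tool_rot: [3.142, -0.0, 1.663]
force: [-0.0, 0.1, 0.3]
width: 62.1
gripper_force: 68.2
[-0.04548455  0.14223152  0.25062914]
```

```bash
python3 -m creep '[{"dx":0,"dy":0,"dz":0.001,"rx":0,"ry":0,"rz":0,"grip":1},{"dx":0,"dy":0,"dz":0.002,"rx":0,"ry":0,"rz":0,"grip":1},{"dx":0,"dy":0,"dz":0.003,"rx":0,"ry":0,"rz":0,"grip":1},{"dx":0,"dy":0,"dz":0.003,"rx":0,"ry":0,"rz":0,"grip":1},{"dx":0,"dy":0,"dz":0.003,"rx":0,"ry":0,"rz":0,"grip":1}]'; python3 -c "
from h import *
s=ctrl.read_state();print(s['force'])"
```

```text
clock: 18.58
eef_pos: [518.0, -124.5, 112.4]
tool_rot: [3.142, 0.0, 1.663]
force: [-0.2, -0.4, -0.6]
width: 62.4
gripper_force: 68.2
[-0.18711492 -0.35695173 -0.56663195]
```

It's free, so I'm lifting straight off.

```bash
python3 -m creep '[{"dx":0,"dy":0,"dz":0.004,"rx":0,"ry":0,"rz":0,"grip":1},{"dx":0,"dy":0,"dz":0.008,"rx":0,"ry":0,"rz":0,"grip":1},{"dx":0,"dy":0,"dz":0.012,"rx":0,"ry":0,"rz":0,"grip":1},{"dx":0,"dy":0,"dz":0.016,"rx":0,"ry":0,"rz":0,"grip":1},{"dx":0,"dy":0,"dz":0.02,"rx":0,"ry":0,"rz":0,"grip":1}]'; python3 -c "
from h import *
s=ctrl.read_state();print(s['force'])"
```

```text
clock: 19.2
eef_pos: [518.0, -124.5, 120.5]
tool_rot: [3.142, -0.0, 1.663]
force: [-0.1, -0.5, -1.2]
width: 62.1
gripper_force: 68.2
[-0.10874001 -0.50624013 -1.23833449]
```

```bash
python3 -m creep '[{"dx":0,"dy":0,"dz":0.02,"rx":0,"ry":0,"rz":0,"grip":1},{"dx":0,"dy":0,"dz":0.05,"rx":0,"ry":0,"rz":0,"grip":1},{"dx":0,"dy":0,"dz":0.09,"rx":0,"ry":0,"rz":0,"grip":1},{"dx":0,"dy":0,"dz":0.11,"rx":0,"ry":0,"rz":0,"grip":1},{"dx":0,"dy":0,"dz":0.11,"rx":0,"ry":0,"rz":0,"grip":1}]'; python3 - <<'E'
from h import *
s=ctrl.read_state();print(s['force'],s['qpos'])
im=get_image("wrist");a=get_image("scene")[130:260,150:340]
cv2.imwrite("pics/w4.png",np.hstack([cv2.resize(im,(400,300)),cv2.resize(a,(400,300))])[...,::-1])
E
```

```text
clock: 19.82
eef_pos: [518.6, -124.6, 165.4]
tool_rot: [3.14, 0.0, 1.664]
force: [-0.0, 0.2, -1.2]
width: 62.1
gripper_force: 68.2
[-0.01538532  0.18974599 -1.21851005] [-0.0146178   0.56798407  0.29596522  1.91924226 -0.25004063  0.68786108
  0.52422586]
```

View pics/w4.png

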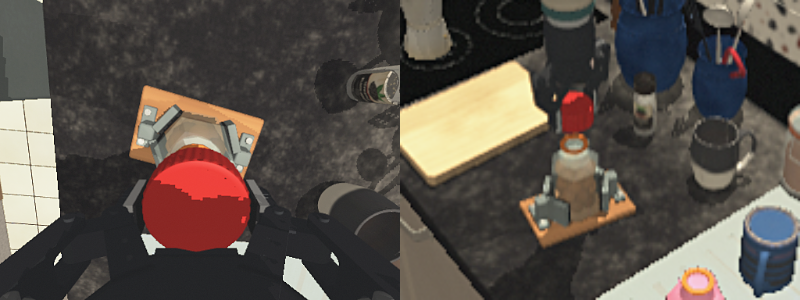

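The cap is off and in the gripper, and the open jar still stands in its stand. I'm carrying the cap to the board centre.

```bash
python3 -m creep '[{"dx":-0.005,"dy":0.06,"dz":0,"rx":0,"ry":0,"rz":0,"grip":1},{"dx":-0.015,"dy":0.16,"dz":0,"rx":0,"ry":0,"rz":0,"grip":1},{"dx":-0.025,"dy":0.26,"dz":0,"rx":0,"ry":0,"rz":0,"grip":1},{"dx":-0.035,"dy":0.36,"dz":0,"rx":0,"ry":0,"rz":0,"grip":1},{"dx":-0.045,"dy":0.46,"dz":0,"rx":0,"ry":0,"rz":0,"grip":1}]'; python3 -m creep '[{"dx":-0.005,"dy":0.1,"dz":0,"rx":0,"ry":0,"rz":0,"grip":1},{"dx":-0.01,"dy":0.2,"dz":0,"rx":0,"ry":0,"rz":0,"grip":1},{"dx":-0.015,"dy":0.27,"dz":0,"rx":0,"ry":0,"rz":0,"grip":1},{"dx":-0.015,"dy":0.285,"dz":-0.05,"rx":0,"ry":0,"rz":0,"grip":1},{"dx":-0.015,"dy":0.285,"dz":-0.1,"rx":0,"ry":0,"rz":0,"grip":1}]'; python3 -m creep '[{"dx":0,"dy":0,"dz":-0.06,"rx":0,"ry":0,"rz":0,"grip":1},{"dx":0,"dy":0,"dz":-0.12,"rx":0,"ry":0,"rz":0,"grip":1},{"dx":0,"dy":0,"dz":-0.18,"rx":0,"ry":0,"rz":0,"grip":1},{"dx":0,"dy":0,"dz":-0.23,"rx":0,"ry":0,"rz":0,"grip":1},{"dx":0,"dy":0,"dz":-0.23,"rx":0,"ry":0,"rz":0,"grip":1}]'; python3 - <<'E'
from h import *
s=ctrl.read_state();print(s['force'],s['qpos'],s['eef_pos'])
im=get_image("wrist");a=get_image("scene")[130:260,150:340]
cv2.imwrite("pics/w5.png",np.hstack([cv2.resize(im,(400,300)),cv2.resize(a,(400,300))])[...,::-1])
E
```

```text
clock: 20.55
eef_pos: [499.5, 60.7, 163.9]
tool_rot: [-3.141, 0.0, 1.663]
force: [0.1, 0.2, -0.6]
width: 62.1
gripper_force: 68.2
clock: 21.18
eef_pos: [493.6, 174.7, 123.4]
tool_rot: [-3.141, -0.0, 1.666]
force: [-1.1, -1.1, -1.0]
width: 62.1
gripper_force: 68.2
clock: 21.8
eef_pos: [492.6, 172.9, 30.8]
tool_rot: [-3.138, 0.001, 1.663]
force: [0.1, 0.4, -1.0]
width: 62.4
gripper_force: 68.2
[ 0.10181438  0.43386487 -1.0228745 ] [-0.52226766  0.78051672  0.19997131  2.018216   -0.38457056  0.38247887
  0.07283497] [492.57458246 172.93703848  30.77746682]
```

View pics/w5.png

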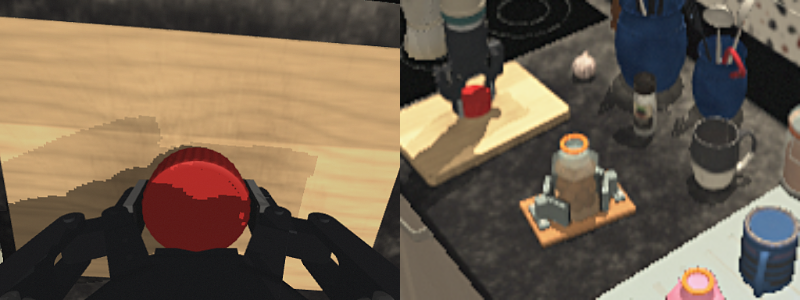

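The cap hangs level over the middle of the board. I'm lowering it by feel.

```bash
python3 -m creep '[{"dx":0,"dy":0,"dz":-0.01,"rx":0,"ry":0,"rz":0,"grip":1},{"dx":0,"dy":0,"dz":-0.02,"rx":0,"ry":0,"rz":0,"grip":1},{"dx":0,"dy":0,"dz":-0.028,"rx":0,"ry":0,"rz":0,"grip":1},{"dx":0,"dy":0,"dz":-0.028,"rx":0,"ry":0,"rz":0,"grip":1},{"dx":0,"dy":0,"dz":-0.028,"rx":0,"ry":0,"rz":0,"grip":1}]'
```

```text
clock: 22.52
eef_pos: [494.1, 173.5, 21.2]
tool_rot: [3.141, -0.0, 1.663]
force: [0.7, -0.1, -1.1]
width: 62.2
gripper_force: 68.2
```

```bash
python3 -m creep '[{"dx":0,"dy":0,"dz":-0.003,"rx":0,"ry":0,"rz":0,"grip":1},{"dx":0,"dy":0,"dz":-0.006,"rx":0,"ry":0,"rz":0,"grip":1},{"dx":0,"dy":0,"dz":-0.008,"rx":0,"ry":0,"rz":0,"grip":1},{"dx":0,"dy":0,"dz":-0.008,"rx":0,"ry":0,"rz":0,"grip":1},{"dx":0,"dy":0,"dz":-0.008,"rx":0,"ry":0,"rz":0,"grip":1}]'
```

```text
clock: 23.15
eef_pos: [494.0, 173.5, 18.0]
tool_rot: [3.142, -0.0, 1.663]
force: [-1.1, 0.3, -0.6]
width: 61.8
gripper_force: 68.2
```

```bash
python3 -m creep '[{"dx":0,"dy":0,"dz":-0.002,"rx":0,"ry":0,"rz":0,"grip":1},{"dx":0,"dy":0,"dz":-0.004,"rx":0,"ry":0,"rz":0,"grip":1},{"dx":0,"dy":0,"dz":-0.004,"rx":0,"ry":0,"rz":0,"grip":1},{"dx":0,"dy":0,"dz":-0.004,"rx":0,"ry":0,"rz":0,"grip":1},{"dx":0,"dy":0,"dz":-0.004,"rx":0,"ry":0,"rz":0,"grip":1}]'
```

```text
clock: 23.78
eef_pos: [494.0, 173.5, 16.4]
tool_rot: [3.142, -0.0, 1.663]
force: [-0.5, -0.5, -0.5]
width: 62.0
gripper_force: 68.2
```

```bash
python3 -m creep '[{"dx":0,"dy":0,"dz":-0.001,"rx":0,"ry":0,"rz":0,"grip":1},{"dx":0,"dy":0,"dz":-0.002,"rx":0,"ry":0,"rz":0,"grip":1},{"dx":0,"dy":0,"dz":-0.0025,"rx":0,"ry":0,"rz":0,"grip":1},{"dx":0,"dy":0,"dz":-0.0025,"rx":0,"ry":0,"rz":0,"grip":1},{"dx":0,"dy":0,"dz":-0.0025,"rx":0,"ry":0,"rz":0,"grip":1}]'
```

```text
clock: 24.4
eef_pos: [494.1, 173.5, 16.1]
tool_rot: [3.141, -0.0, 1.663]
force: [-1.9, -0.4, 7.3]
width: 61.9
gripper_force: 72.5
```

Contact came at the height expected for the rim. I'm opening and lifting clear.

```bash
python3 -m creep '[{"dx":0,"dy":0,"dz":0,"rx":0,"ry":0,"rz":0,"grip":-1},{"dx":0,"dy":0,"dz":0,"rx":0,"ry":0,"rz":0,"grip":-1},{"dx":0,"dy":0,"dz":0,"rx":0,"ry":0,"rz":0,"grip":-1},{"dx":0,"dy":0,"dz":0,"rx":0,"ry":0,"rz":0,"grip":-1},{"dx":0,"dy":0,"dz":0.01,"rx":0,"ry":0,"rz":0,"grip":-1}]'; python3 -m creep '[{"dx":0,"dy":0,"dz":0.03,"rx":0,"ry":0,"rz":0,"grip":-1},{"dx":0,"dy":0,"dz":0.1,"rx":0,"ry":0,"rz":0,"grip":-1},{"dx":0,"dy":0,"dz":0.2,"rx":0,"ry":0,"rz":0,"grip":-1},{"dx":0,"dy":0,"dz":0.3,"rx":0,"ry":0,"rz":0,"grip":-1},{"dx":0,"dy":0,"dz":0.35,"rx":0,"ry":0,"rz":0,"grip":-1}]'; python3 -m creep '[{"dx":0,"dy":0,"dz":0,"rx":0,"ry":0,"rz":0,"grip":-1},{"dx":0,"dy":0,"dz":0,"rx":0,"ry":0,"rz":0,"grip":-1},{"dx":0,"dy":0,"dz":0,"rx":0,"ry":0,"rz":0,"grip":-1},{"dx":0,"dy":0,"dz":0,"rx":0,"ry":0,"rz":0,"grip":-1},{"dx":0,"dy":0,"dz":0,"rx":0,"ry":0,"rz":0,"grip":-1}]'; python3 - <<'E'
from h import *
im=get_image("wrist");a=get_image("scene")[130:260,150:340]
cv2.imwrite("pics/w6.png",np.hstack([cv2.resize(im,(400,300)),cv2.resize(a,(400,300))])[...,::-1])
E
```

```text
clock: 25.02
eef_pos: [493.7, 173.4, 19.3]
tool_rot: [-3.141, 0.0, 1.663]
force: [-0.0, 0.7, 0.1]
width: 85.3
gripper_force: 0.0
clock: 25.65
eef_pos: [495.0, 173.8, 162.4]
tool_rot: [3.138, -0.001, 1.663]
force: [0.1, 0.5, -0.4]
width: 85.4
gripper_force: 0.0
clock: 26.28
eef_pos: [493.8, 173.3, 158.9]
tool_rot: [-3.141, 0.0, 1.663]
force: [0.0, -0.1, 0.7]
width: 85.4
gripper_force: 0.0
```

View pics/w6.png

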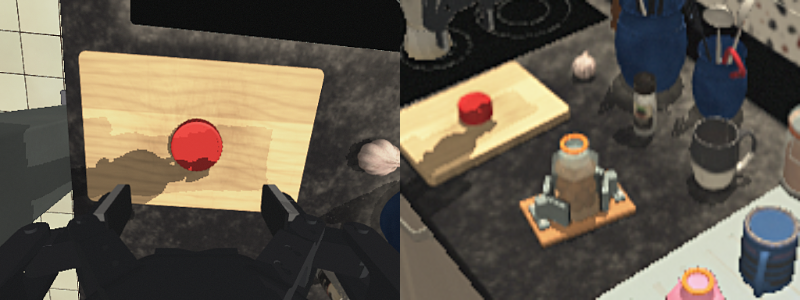

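The cap lies flat in the middle of the board, the jar is seated in its stand, and the bystanders are where they were.

```bash
python3 -c "
from cell import ctrl
print(ctrl.finish_job())"
```

```text
the job is handed in; nothing more can be done
None
```

The red cap is unscrewed and lying flat in the middle of the chopping board, the open jar is in its stand, the bystanders look unmoved, and I handed the job in at about 26 s; during one lift test the pull reached about 10 N and may have raised the jar by up to about 1 mm before I lowered it again.

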